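Flip the ratchet to loosen and back off the case-press screw

TASK

The watch in the small press is clamped down, and the ratchet handle on the press screw is still set to tighten. Flip the ratchet's direction lever over to its loosening side, then swing the handle to and fro by its knob to back the screw out (anticlockwise seen from above) until it comes up against its own back-stop, and lean the handle on that stop with about 13 N (under 19 N at the knob) for about a second before letting go. Do not tighten the screw further, handle it gently, leave the lever on the loosening side, and leave the things lying around where they are.

Things in the scene. Friction and masses are not known exactly. Their poses are not given: they have to be found in the camera images.
- case_press: Small grey screw press, fixed to the work surface: base 130 x 130 x 14 mm, two steel columns and a bridge whose top is 98 mm above the work surface, a steel watch clamped under it. Origin: middle of its underside, below the vertical screw axis. Z up. At handle_swing 0 the handle points along its -x axis, towards the robot. The long bench lamp hangs about 0.43 m above the work surface just behind and beyond the press: bring the arm in from the robot's side.
- screw_head (a point): Centre of the top of the hex head of the screw (23 mm across), on the screw's vertical axis, 136 mm above the work surface; it stays in place as the screw turns.
- ratchet_wheel: The screw's ratchet wheel, hidden half under the handle: disc 64 mm across with a ring of 14 upright pins (28 mm from the axis, 5 mm thick), 100 to 113 mm above the work surface, turning with the screw. Origin on the screw axis, 100 mm above the work surface. The direction lever's toe pushes on its pins; that toe force is about (155 x knob force in N - 300) / 22, so 13 N at the knob is about 78 N on the pin.
- screw_turn (a joint): Turn of the screw, rad: growing = anticlockwise from above = loosening. It starts 0.30 to 0.45 and its hard back-stop is at 1.90. It stays where it is left; turning it needs about 0.6 N m (with the handle's friction about 6 N at the knob).
- ratchet_handle: Flat steel handle on the screw axis: bar 20 mm wide, from 117 to 125 mm above the work surface, carrying lever and knob. Origin on the axis, 115 mm above the work surface; its -x axis points along the handle to the knob, 155 mm out.
- handle_swing (a joint): Swing of the handle about the screw axis, rad, growing anticlockwise from above; its own end stops are at -0.75 and +0.75, so the screw needs more than one stroke. It stays where it is left (0.3 N m of friction, about 2 N at the knob). With the lever set to loosen, anticlockwise swings drive the screw after up to 0.45 rad of idle travel (one pin), and clockwise swings click back without turning it. At the handle's own end stop the screw is not driven.
- knob_mid (a point): Middle of the black knob on the handle's end: upright, 20 mm thick, 40 mm tall (129 to 169 mm above the work surface), 155 mm from the screw axis; it spins freely on its pin. This point is 149 mm above the work surface.
- direction_lever: The direction lever: its pivot is on the handle 55 mm from the screw axis (origin: on the pivot), with two toes below the handle at the pin ring, and above the handle a flat tail that points along the handle towards the knob and ends in an upright peg.
- lever_peg (a point): Near the top of the lever's upright peg: 9 mm thick, standing 45 mm from the lever's pivot towards the knob (100 mm from the screw axis when the lever is straight), free from 131 to 152 mm above the work surface (the handle below it ends at 125 mm). This point is 145 mm above the work surface.
- lever_side (a joint): Angle of the lever to the handle, rad: -0.30 to +0.30, about 14 mm at the peg either side of the handle's middle line. Negative (peg on the left of the handle, looking from the knob to the screw) = tighten, where it starts; positive (peg on the right) = loosen. A spring snaps it to the nearer side past the middle (about 1.5 N at the peg); a toe that rests on a pin or clicks over it can leave it at only 0.1 until the handle moves.
- loupe: Black watchmaker's eye loupe, 36 mm across, 32 mm tall, a bystander. Origin: middle of its underside.
- putty_tin: Round tin with a green lid, 47 mm across, 20 mm tall, a bystander. Origin: middle of its underside.
- bell_dish: Round parts dish, 104 mm across, 22 mm tall, a bystander. Origin: middle of its underside.

How it is judged:
On the way, in this order (a step that is already met when the one before it is completed fails the run):
1. the direction lever is flipped to the loosening side (value of joint lever_side above 0.07 rad), for 0.2 s.
2. the screw is backed out to its back-stop and held against it through the ratchet with at least about 8 N at the knob (value of joint screw_turn above 1.87 rad and contact force between direction_lever and ratchet_wheel above 45 N), for 0.3 s.
At the end, for the whole second after the job is handed in: The screw is backed out to its back-stop (screw_turn above 1.86 rad), the lever stands on the loosening side (lever_side above 0.07 rad), and the handle is at rest (below 0.05 rad/s) (value of joint screw_turn above 1.86 rad and value of joint lever_side above 0.07 rad and velocity of joint handle_swing between -0.05 and 0.05 rad/s); the robot touches nothing.
It fails at once if the screw is tightened further (screw_turn below 0.2 rad) (value of joint screw_turn below 0.2 rad).
It fails at once if the ratchet is overloaded: more than 125 N between the lever's toe and a pin (about 19 N at the knob) (contact force between direction_lever and ratchet_wheel above 125 N).
It fails at once if the loupe is moved by more than 20 mm (distance of loupe from where it was at the start of the episode above 0.02 m).
It fails at once if the tin is moved by more than 20 mm (distance of putty_tin from where it was at the start of the episode above 0.02 m).
It fails at once if the dish is moved by more than 20 mm (distance of bell_dish from where it was at the start of the episode above 0.02 m).
It also fails if it takes over 72 s, if anything falls off the work surface, if the arm or the gripper's body presses on something with over 40 N, if the wrist force passes 120 N, or if a joint passes its speed limit or range.

ROBOT

A 6-joint arm with a two-finger parallel gripper is mounted at the origin on a cart in front of the work surface, level with it; the furniture and walls round the work are solid. World frame = base frame: x ahead of the robot, y to its left, z up, the work surface at z = 0. Lengths are in m, angles in rad, forces in N, time in s.
With the tool pointing down it reaches from about 0.35 to 0.775 m from the base axis. Payload 5.5 kg.
Tool frame: the origin (TCP) lies on the centre line of the jaws, within the pads' length; the fingertips stand 11 mm ahead of it and the grasp point (between the pads) lies 8 mm behind it; z points along the fingers, y is the line along which they close (so a half turn about z gives the same grasp; the last joint's range is limited). The gripper opens to 85 mm and grips with 20 to 120 N. Pads are 22 mm wide; open, the fingers measure 114 mm over their backs; the gripper's body (76 mm by 85 mm) begins 54 mm behind the grasp point. The pads swing forward as they close: fully open they stand 13 mm farther back than shut.
Start: joints at [-1.475, 0.313, 0.046, 1.304, 0, 1.431], TCP at [0.134, -0.559, 0.242] pointing down, gripper open.
Joint ranges: [-2.76, 2.76], [-0.86, 1.69], [-1.03, 1.26], [-2.2, 2.34], [-1.47, 1.5], [-3.14, 3.14]. Speed limits (rad/s): [2.57, 2.57, 3.14, 3.14, 3.14, 3.14].

INTERFACE

Orientations are given as a unit quaternion [w, x, y, z].
In Python, from workcell import get_state, eyes, env gives the robot as it stands.
- The arm moves only by the shell command python3 -m inch 'ROWS' [OPENING] [FORCE]. ROWS is JSON, one flat list of numbers, 4 for each row, row after row: the shift along the tool's x, y, z in cm, then the turn about the tool's z in rad. A call has exactly 5 rows; each row shifts and turns the commanded pose from where the row before left it, along the tool's axes as they then stand; what a row does not reach is not made up. A row lasts 1/12 s, in which the tool goes at most 41.7 mm and 7.16 degrees, less where a joint would pass 70% of its speed; a pose out of reach is approached as far as the arm can. A call is refused whole if a number of a shift passes 4.17 or a number of a turn 0.125, either way. A call with a gripper value outside its range is refused whole. OPENING is the opening, from -1 (shut) to 1 (fully open), set as the call begins (- or left out, the last holds). The fingers move at their own pace and stop on an object; FORCE is the grip in N (left out, the last holds). Time passes only in rows, so rows that do not move let the fingers close, or fill a call up. It gives the time, the measured TCP pose, the force, the opening and the grip force at its end, in the units of the state.
- get_state(): the state, without advancing time (a new reading comes with each control period).
- eyes.read_camera(name): name is "scene" or "top" or "wrist"; returns the picture (400x640x3 uint8, red, green, blue); there is no depth.
- eyes.camera_info(name): a dict with "fovy" (degrees; the focal length in pixels is half the picture's height over the tangent of half this angle, whatever the lens; pixels are square), "cx", "cy" (the principal point, pixels), "xyz" and "orientation" of the camera in the world. Camera axes: x right, y down, z forward; pixel columns grow to the right and rows downward; lengths in m; the calibration is good to about 2 mm. A picture is of the moment at which its call begins: read the wrist's pose just before it. camera_info takes no time and is no camera call; for the wrist camera it gives the pose at the moment of the call.
- env.hand_in(): hands the job in; it is judged then, once.
The state is a dict: "clock": time; "joint_pos": joint angles; "qvel": joint speeds; "tau": joint torques, N m; "tcp_pos": TCP position; "orientation": TCP orientation; "wrist_force": force on the tool from outside, world axes, zero at the start; "ft_torque": the same for the moment, N m; "finger_gap": finger opening in m; "grip_force": force on a finger pad.
Only numpy, scipy, OpenCV 4.12 (cv2) and the standard library are available. Lean on these libraries where they do the work, as an engineer would, in place of code of your own. Each camera call takes 0.05 s, during which the arm holds its last target. There are 200 camera calls.

## Working session

There is one attempt and no reset: what is moved stays moved. The work goes in short steps, Python scripts to look and compute and a shell command to move; the robot and the scene stay as the last step left them, time stands still between calls to the robot, and variables do not carry over. Pictures are saved under pics/ and viewed, at most 10 in all, crops included, and the job is handed in when it is done.

```bash
ls; mkdir -p pics
python3 - <<'E'
from workcell import get_state, eyes
import cv2
print(get_state())
for n in("scene","top"):
    print(n,eyes.camera_info(n)); cv2.imwrite(f"pics/{n}0.png",eyes.read_camera(n)[:,:,::-1])
E
```

```text
pics
{'clock': 0.0, 'joint_pos': array([-1.47458187e+00,  3.13968827e-01,  4.49713878e-02,  1.30359038e+00,
        2.56929240e-06,  1.43120056e+00]), 'qvel': array([-0.00112038, -0.00093474, -0.00045834, -0.00062698,  0.00115749,
       -0.00074935]), 'tau': array([-3.64887846e-04, -4.80630469e+01,  2.98531634e+01,  1.92787702e-02,
       -1.44315582e-04, -3.24583006e-06]), 'tcp_pos': array([ 0.13428386, -0.5585952 ,  0.24142371]), 'orientation': array([-8.95508379e-04,  9.93056843e-01,  1.17632072e-01,  2.07121594e-05]), 'wrist_force': array([ 0.00122233,  0.64529965, -0.20056734]), 'ft_torque': array([-0.01316003,  0.01703848, -0.04001157]), 'grip_force': 0.0, 'finger_gap': 0.08572504637192424}
scene {'fovy': 44.28580033929331, 'cx': 324.13091198232627, 'cy': 202.80853353119207, 'xyz': array([0.07544656, 0.82826361, 0.76232517]), 'orientation': array([ 0.12338177, -0.24805379,  0.86015243, -0.42823364])}
top {'fovy': 47.30369460352179, 'cx': 317.76602911096074, 'cy': 194.36948718576008, 'xyz': array([0.32311794, 0.07754064, 1.18045384]), 'orientation': array([ 0.07298781, -0.69445081,  0.71272205, -0.06661925])}
```

View pics/scene0.png

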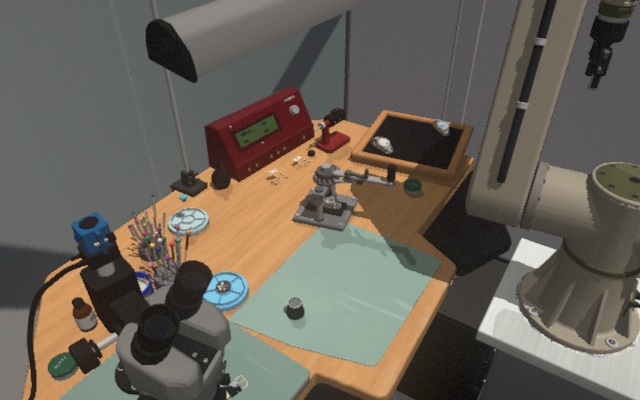

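View pics/top0.png

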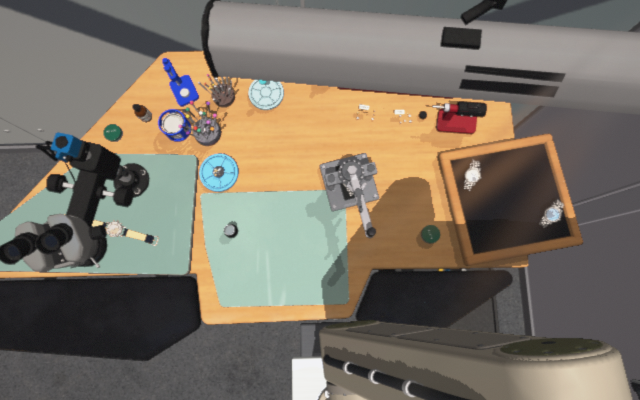

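The scene view shows the press near (325,200) with its knob near (391,172). In the top view the screw head is near (350,162), the knob near (371,232), the loupe near (231,230) and the tin near (430,234). I'll enlarge both views.

```bash
cat > h.py <<'E'
import numpy as np, cv2
from scipy.spatial.transform import Rotation as R
from workcell import get_state, eyes
def ray(info,u,v):
    f=200/np.tan(np.radians(info["fovy"]/2)); q=info["orientation"]
    d=R.from_quat([q[1],q[2],q[3],q[0]]).as_matrix()@np.array([(u-info["cx"])/f,(v-info["cy"])/f,1]); return np.array(info["xyz"]),d
def onz(info,u,v,z):
    o,d=ray(info,u,v); return o+d*(z-o[2])/d[2]
def two(a,b):
    (o,d),(p,e)=a,b; s=np.linalg.lstsq(np.c_[d,-e],p-o,rcond=None)[0]; x,y=o+d*s[0],p+e*s[1]; return (x+y)/2,np.linalg.norm(x-y)
E
python3 - <<'E'
import cv2,numpy as np
a=cv2.imread("pics/top0.png")[140:245,310:410]; b=cv2.imread("pics/scene0.png")[150:235,290:405]
f=lambda i:cv2.resize(i,(400,int(i.shape[0]*400/i.shape[1])),interpolation=cv2.INTER_CUBIC)
a,b=f(a),f(b); o=np.zeros((420,800,3),np.uint8); o[:a.shape[0],:400]=a; o[:b.shape[0],400:]=b
cv2.imwrite("pics/crop1.png",o); print(a.shape,b.shape)
E
```

```text
(420, 400, 3) (295, 400, 3)
```

View pics/crop1.png

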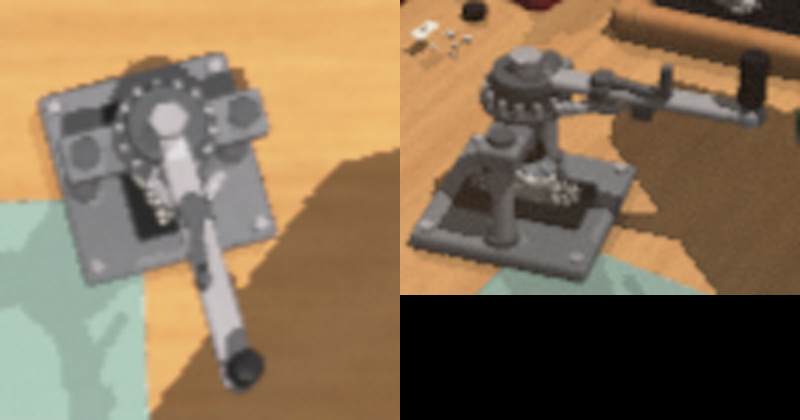

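The crop shows the head top at about (352.3,169.8), the knob top at (371.5,231) and the peg top at (360.8,208.8) in the top picture. In the scene picture they are at (325.9,166.4), (391.5,173) and (366.8,173).

Run:
```python
from h import *
t,s=eyes.camera_info("top"),eyes.camera_info("scene")
for n,a,z,b,zb in(("head",(352.3,169.8),.136,(325.9,166.4),.136),("knob",(371.5,231),.169,(391.5,173),.149),("peg",(360.8,208.8),.15,(366.8,173),.145)):
    print(n,onz(t,*a,z).round(4),onz(s,*b,zb).round(4))
print("loupe",onz(t,231,230,.02),"tin",onz(t,430,234,.02))
# press base corners: TL, BL, BR, TR
c=[onz(t,310+x/4,140+y/4,.014)[:2] for x,y in((38,100),(92,286),(277,233),(222,52))]
print(np.array(c).round(3), np.mean(c,0)); d=c[2]-c[1]; print("press yaw",np.arctan2(*(c[0]-c[1])[::-1]))
```

```text
head [0.5893 0.0016 0.136 ] [0.5886 0.0044 0.136 ]
knob [ 0.4397 -0.0331  0.169 ] [ 0.4385 -0.034   0.149 ]
peg [ 0.4934 -0.0132  0.15  ] [ 0.4882 -0.0098  0.145 ]
loupe [0.46888183 0.30927918 0.02      ] tin [ 0.44539216 -0.19735086  0.02      ]
[[ 0.636  0.079]
 [ 0.511  0.047]
 [ 0.542 -0.074]
 [ 0.665 -0.044]] [0.58857813 0.00182547]
press yaw 0.24820437836117418
```

```bash
python3 -m inch '[2.7,-2.7,0,0, 2.7,-2.7,0,0, 2.7,-2.7,0,0, 2.7,-2.7,0,0, 2.7,-2.7,0,0]' -1 20; python3 -c "
from workcell import get_state;s=get_state();print(s['joint_pos'],s['orientation'],s['clock'])"
```

```text
clock: 0.52
tcp_pos: [0.2344, -0.3945, 0.2418]
orientation: [-0.0, 0.993, 0.117, -0.0]
wrist_force: [-0.0, 0.2, 0.4]
finger_gap: 0.0256
grip_force: 0.0
[-1.20996650e+00  8.96593346e-02 -2.35507846e-01  1.24648725e+00
  1.10015806e-04  1.69663460e+00] [-4.29666675e-04  9.93105218e-01  1.17225589e-01 -4.99885593e-05] 0.5167
```

```bash
for i in 1; do python3 -m inch '[0,0,0,-0.125, 0,0,0,-0.125, 0,0,0,-0.125, 0,0,0,-0.125, 0,0,0,-0.125]'; done
python3 -m inch '[0,0,0,-0.125, 0,0,0,-0.125, 0,0,0,-0.125, 0,0,0,-0.125, 0,0,0,-0.125]' >/dev/null
python3 -m inch '[0,0,0,-0.125, 0,0,0,-0.125, 0,0,0,-0.125, 0,0,0,-0.125, 0,0,0,-0.125]' >/dev/null
python3 -m inch '[0,0,0,-0.125, 0,0,0,-0.125, 0,0,0,-0.125, 0,0,0,-0.125, 0,0,0,-0.125]' >/dev/null
python3 -m inch '[0,0,0,-0.125, 0,0,0,-0.125, 0,0,0,-0.125, 0,0,0,-0.125, 0,0,0,-0.125]'
python3 -c "
from workcell import get_state;s=get_state();print(s['joint_pos'],s['orientation'],s['clock'])"
```

```text
clock: 0.93
tcp_pos: [0.2341, -0.3959, 0.242]
orientation: [-0.0, 0.907, 0.42, 0.0]
wrist_force: [0.2, 0.1, 0.8]
finger_gap: -0.0002
grip_force: 0.0
clock: 2.6
tcp_pos: [0.2339, -0.396, 0.2419]
orientation: [-0.0, -0.112, 0.994, 0.0]
wrist_force: [-0.4, -0.0, -0.3]
finger_gap: -0.0001
grip_force: 0.0
[-1.21199882e+00  9.16357928e-02 -2.32988414e-01  1.24704947e+00
 -7.26831701e-05 -1.43742622e+00] [-1.42110777e-04 -1.12475194e-01  9.93654435e-01  4.16604154e-04] 2.6
```

```bash
python3 -m inch '[-2.8,2.9,0,0, -2.8,2.9,0,0, -2.8,2.9,0,0, -2.8,2.9,0,0, -2.8,2.9,0,0]' >/dev/null
python3 -m inch '[-2.8,2.9,0,0, -2.8,2.9,0,0, -2.8,2.9,0,0, -2.8,2.9,0,0, -2.8,2.9,0,0]'
python3 - <<'E'
from h import *
print(eyes.camera_info("wrist")); i=eyes.read_camera("wrist"); cv2.imwrite("pics/w1.png",i[:,:,::-1])
E
```

```text
clock: 3.43
tcp_pos: [0.4447, -0.0503, 0.2421]
orientation: [-0.0, -0.109, 0.994, -0.0]
wrist_force: [0.8, -1.1, 0.1]
finger_gap: 0.0003
grip_force: 0.0
{'fovy': 70.27905580801041, 'cx': 316.49084873540716, 'cy': 195.79869266722335, 'xyz': array([ 0.36905109, -0.06750396,  0.37381741]), 'orientation': array([0.09530643, 0.61830822, 0.77118453, 0.11783907])}
```

View pics/w1.png

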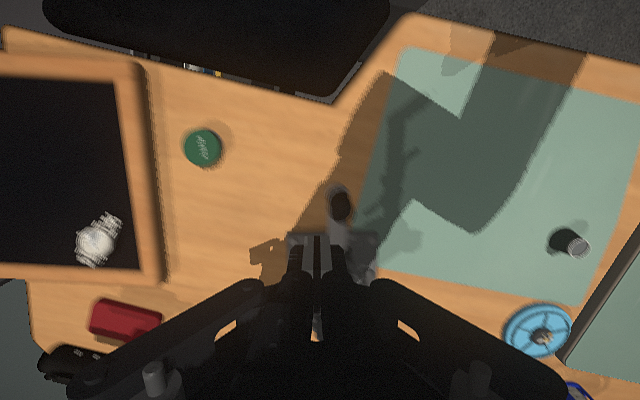

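The wrist view shows the knob's dark disc near (341,205), just ahead of the fingertips. The press itself is hidden behind the gripper.

Run:
```python
from h import *
w=eyes.camera_info("wrist"); print(w["xyz"]); print(onz(w,341,206,.169),onz(w,338,192,.129))
```

```text
[ 0.37183339 -0.063075    0.37350156]
[ 0.43893995 -0.02804767  0.169     ] [ 0.43971926 -0.02715436  0.129     ]
```

```bash
python3 -m inch '[-2.5,2.9,0,0, -2.5,2.9,0,0, 0,0,0,0, 0,0,0,0, 0,0,0,0]'
python3 -m inch '[0,0,3,0, 0,0,3,0, 0,0,2,0, 0,0,1,0, 0,0,0.5,0]'
python3 - <<'E'
from h import *
i=eyes.read_camera("top")[120:250,290:420]; j=eyes.read_camera("scene")[120:250,270:400]
cv2.imwrite("pics/c2.png",np.hstack([cv2.resize(k,(400,400),interpolation=3) for k in(i,j)])[:,:,::-1])
E
```

```text
clock: 3.9
tcp_pos: [0.48, 0.0152, 0.2418]
orientation: [-0.001, -0.11, 0.994, -0.0]
wrist_force: [-0.4, -0.7, -0.3]
finger_gap: -0.0003
grip_force: 0.0
clock: 4.32
tcp_pos: [0.4789, 0.0141, 0.1458]
orientation: [-0.001, -0.108, 0.994, 0.0]
wrist_force: [-0.3, 0.4, -0.4]
finger_gap: -0.0003
grip_force: 0.0
```

View pics/c2.png

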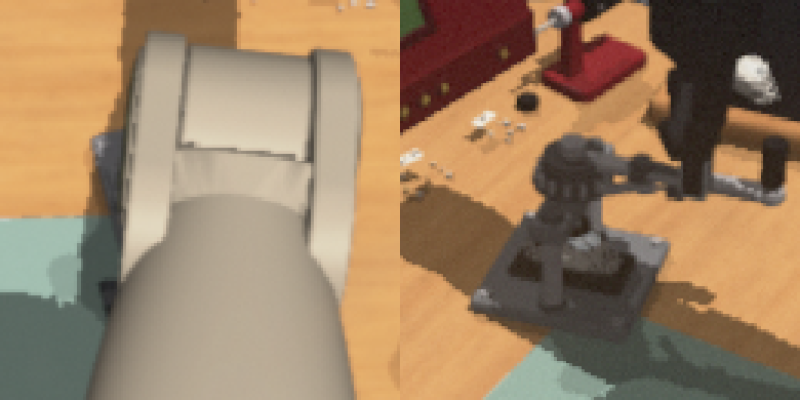

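The scene crop shows the closed fingers down beside the peg, between the head and the knob at the right height. In the top crop the arm covers the press. Next I push the peg over.

```bash
python3 -m inch '[-0.6,-0.4,0,0, 0,-0.5,0,0, 0,-0.6,0,0, 0,-0.6,0,0, 0,-0.4,0,0]'
python3 -m inch '[0,-0.3,0,0, 0,-0.3,0,0, 0,-0.3,0,0, 0,0,0,0, 0,0,0,0]'
```

```text
clock: 4.83
tcp_pos: [0.4923, -0.0087, 0.1478]
orientation: [0.0, -0.109, 0.994, -0.0]
wrist_force: [-0.8, -0.8, 0.1]
finger_gap: -0.0001
grip_force: 0.2
clock: 5.25
tcp_pos: [0.4939, -0.0168, 0.1473]
orientation: [0.0, -0.109, 0.994, 0.0]
wrist_force: [0.4, 2.2, 0.5]
finger_gap: 0.0001
grip_force: 0.6
```

```bash
python3 -m inch '[0,-0.2,0,0, 0,-0.2,0,0, 0,-0.1,0,0, 0,0,0,0, 0,0,0,0]'
python3 -m inch '[0,1,0,0, 0,0.5,-3,0, 0,0,-3,0, 0,0,0,0, 0,0,0,0]'
python3 - <<'E'
from h import *
j=eyes.read_camera("scene")
cv2.imwrite("pics/s3.png",cv2.resize(j[150:210,310:410],(800,480),interpolation=3)[:,:,::-1])
E
```

```text
clock: 5.67
tcp_pos: [0.495, -0.0216, 0.1473]
orientation: [0.0, -0.109, 0.994, 0.0]
wrist_force: [1.8, 2.8, -0.4]
finger_gap: -0.0
grip_force: 1.5
clock: 6.08
tcp_pos: [0.4924, -0.0072, 0.209]
orientation: [0.002, -0.109, 0.994, -0.001]
wrist_force: [-0.3, 0.1, 0.0]
finger_gap: -0.0
grip_force: 0.0
```

View pics/s3.png

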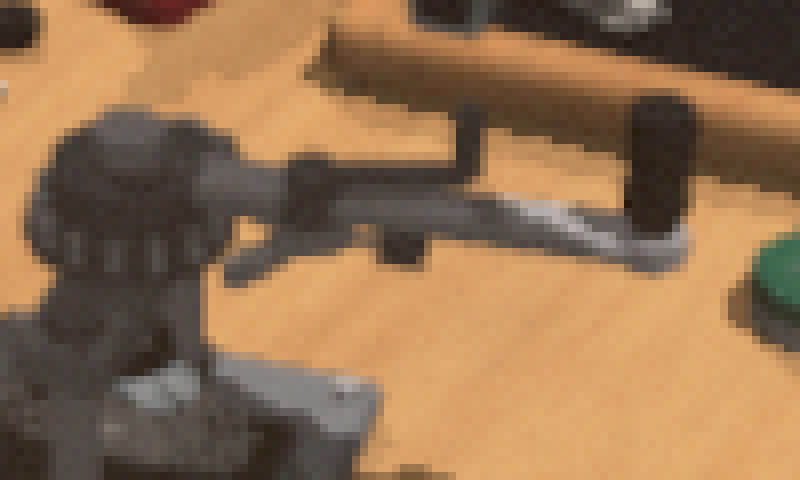

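The peg now stands at about (368.5,167.5) and the knob's middle at (392.5,170.5). The peg is on the far (right) side, behind the handle, with a toe visible on the near side.

Run:
```python
from h import *
s=eyes.camera_info("scene"); A=np.array([.589,.003])
k=onz(s,392.5,170.5,.149)[:2]; p=onz(s,368.5,167,.145)[:2]
print(k,p); u=(k-A)/np.linalg.norm(k-A); l=np.array([u[1],-u[0]]); print("yaw",np.arctan2(-u[1],-u[0]),"lat",(p-A)@l,(p-A)@u)
st=get_state(); t=st["tcp_pos"][:2]; q=st["orientation"]
M=R.from_quat([*q[1:],q[0]]).as_matrix(); print(t,"to knob in tool cm",M.T@np.r_[k-t,0]*100)
```

```text
[ 0.44106974 -0.04448971] [ 0.49673121 -0.03398103]
yaw 0.31063487543040785 lat -0.007007930714116293 0.09915651867862496
[ 0.49151864 -0.00705673] to knob in tool cm [ 5.73824096e+00 -2.55651860e+00  1.04875934e-03]
```

```bash
python3 -m inch '[2.8,-1.3,0,0, 2.9,-1.3,0,0, 0,0,0,-0.09, 0,0,0,0, 0,0,0,0]' 0.2 20
python3 - <<'E'
from h import *
k=np.array([.4412,-.0444]); st=get_state(); t=st["tcp_pos"]; q=st["orientation"]
M=R.from_quat([*q[1:],q[0]]).as_matrix(); print("to knob in tool cm",M.T@(np.r_[k,.150]-t)*100)
i=eyes.read_camera("wrist"); cv2.imwrite("pics/w4.png",i[120:360,200:440,::-1])
E
```

```text
clock: 6.55
tcp_pos: [0.441, -0.0448, 0.2064]
orientation: [-0.001, -0.153, 0.988, 0.0]
wrist_force: [-0.7, -0.1, 0.6]
finger_gap: 0.0511
grip_force: 0.0
to knob in tool cm [-0.0426592   0.03357499  5.63951544]
```

View pics/w4.png

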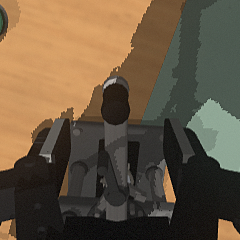

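The knob sits at crop (117,100), centred between the open fingers at crop x≈65 and 170. The peg is visible to the right of the handle. I descend and narrow the jaws.

```bash
python3 -m inch '[0,0,2,0, 0,0,2,0, 0,0,1.2,0, 0,0,0.4,0, 0,0,0,0]'
python3 -m inch '[0,0,0,0, 0,0,0,0, 0,0,0,0, 0,0,0,0, 0,0,0,0]' -0.38 20
```

```text
clock: 7.02
tcp_pos: [0.441, -0.0442, 0.15]
orientation: [-0.001, -0.154, 0.988, 0.0]
wrist_force: [-0.6, 0.1, 0.9]
finger_gap: 0.0509
grip_force: 0.0
clock: 7.43
tcp_pos: [0.442, -0.0449, 0.1518]
orientation: [0.001, -0.154, 0.988, -0.0]
wrist_force: [-0.1, -0.3, 0.1]
finger_gap: 0.0265
grip_force: 0.0
```

```bash
python3 -m inch '[-0.02,-0.77,0,-0.05, -0.02,-0.77,0,-0.05, -0.02,-0.77,0,-0.05, -0.02,-0.77,0,-0.05, -0.02,-0.77,0,-0.05]'
cat >> h.py <<'E'
def report():
    st=get_state(); t=st["tcp_pos"]; q=st["orientation"]; M=R.from_quat([*q[1:],q[0]]).as_matrix()
    d=t[:2]-np.array([.589,.003]); y=np.arctan2(-d[1],-d[0]); ty=np.arctan2(-M[1,0],-M[0,0])
    print("R %.1f mm  yaw tcp %.3f tool %.3f swing~%.3f  F tool"%(1000*np.hypot(*d),y,ty,y-.24),(M.T@st["wrist_force"]).round(1),"z %.3f t %.2f"%(t[2],st["clock"]))
E
python3 -c "from h import *;report()"
```

```text
clock: 7.85
tcp_pos: [0.4569, -0.0787, 0.1514]
orientation: [-0.0, -0.277, 0.961, 0.002]
wrist_force: [-2.4, 5.9, 3.6]
finger_gap: 0.0267
grip_force: 3.1
R 155.3 mm  yaw tcp 0.554 tool 0.562 swing~0.314  F tool [-1.1  6.2 -3.5] z 0.151 t 7.85
```

```bash
python3 -m inch '[-0.02,-0.77,0,-0.05, -0.02,-0.77,0,-0.05, -0.02,-0.77,0,-0.05, -0.02,-0.77,0,-0.05, -0.02,-0.77,0,-0.05]' >/dev/null
python3 -c "from h import *;report()"
```

```text
R 155.4 mm  yaw tcp 0.799 tool 0.812 swing~0.559  F tool [ 0.6  5.7 -4.7] z 0.151 t 8.27
```

```bash
python3 -m inch '[-0.02,-0.77,0,-0.05, -0.02,-0.62,0,-0.04, 0,0,0,0, 0.0,0.7,0,0.03, -0.03,0.93,0,0.06]' >/dev/null
python3 -c "from h import *;report()"
python3 -m inch '[-0.05,1.23,0,0.08, -0.05,1.23,0,0.08, -0.05,1.23,0,0.08, -0.05,1.23,0,0.08, -0.05,1.23,0,0.08]' >/dev/null
python3 -c "from h import *;report()"
```

```text
R 155.2 mm  yaw tcp 0.802 tool 0.806 swing~0.562  F tool [ 0.1 -2.7  0.5] z 0.151 t 8.68
R 155.9 mm  yaw tcp 0.402 tool 0.403 swing~0.162  F tool [-0.3 -0.4  1.3] z 0.152 t 9.10
```

```bash
python3 -m inch '[-0.05,1.23,0,0.08, -0.05,1.23,0,0.08, -0.05,1.23,0,0.08, -0.05,1.23,0,0.08, -0.05,1.23,0,0.08]' >/dev/null
python3 -c "from h import *;report()"
python3 -m inch '[-0.05,1.23,0,0.08, -0.05,1.23,0,0.08, -0.05,1.23,0,0.08, -0.05,1.23,0,0.08, -0.02,0.77,0,0.05]' >/dev/null
python3 -c "from h import *;report()"
```

```text
R 156.2 mm  yaw tcp 0.006 tool 0.003 swing~-0.234  F tool [-0.4 -1.8  1. ] z 0.152 t 9.52
R 156.5 mm  yaw tcp -0.361 tool -0.365 swing~-0.601  F tool [-0.5 -2.7 -0.5] z 0.151 t 9.93
```

```bash
python3 -m inch '[-0.02,0.77,0,0.05, 0,0.2,0,0.01, 0,0,0,0, 0,-0.6,0,-0.03, -0.02,-0.77,0,-0.05]' >/dev/null
python3 -c "from h import *;report()"
python3 -m inch '[-0.02,-0.77,0,-0.05, -0.02,-0.77,0,-0.05, -0.02,-0.77,0,-0.05, -0.02,-0.77,0,-0.05, -0.02,-0.77,0,-0.05]' >/dev/null
python3 -c "from h import *;report()"
python3 -m inch '[-0.02,-0.77,0,-0.05, -0.02,-0.77,0,-0.05, -0.02,-0.77,0,-0.05, -0.02,-0.77,0,-0.05, -0.02,-0.77,0,-0.05]' >/dev/null
python3 -c "from h import *;report()"
```

```text
R 156.3 mm  yaw tcp -0.336 tool -0.337 swing~-0.576  F tool [-1.1  2.1 -0.5] z 0.151 t 10.35
R 156.6 mm  yaw tcp -0.086 tool -0.088 swing~-0.326  F tool [-0.6  1.8 -0.5] z 0.151 t 10.77
R 157.1 mm  yaw tcp 0.153 tool 0.163 swing~-0.087  F tool [-0.1  5.7 -1.4] z 0.151 t 11.18
```

```bash
python3 -m inch '[-0.02,-0.77,0,-0.05, -0.02,-0.77,0,-0.05, -0.02,-0.77,0,-0.05, -0.02,-0.77,0,-0.05, -0.02,-0.77,0,-0.05]' >/dev/null
python3 -c "from h import *;report()"
python3 -m inch '[-0.02,-0.77,0,-0.05, -0.02,-0.77,0,-0.05, -0.02,-0.77,0,-0.05, -0.02,-0.77,0,-0.05, -0.02,-0.77,0,-0.05]' >/dev/null
python3 -c "from h import *;report()"
python3 -m inch '[0,-0.31,0,-0.02, 0,-0.31,0,-0.02, 0,-0.31,0,-0.02, 0,-0.31,0,-0.02, 0,-0.31,0,-0.02]' >/dev/null
python3 -c "from h import *;report()"
```

```text
R 157.3 mm  yaw tcp 0.396 tool 0.413 swing~0.156  F tool [ 0.8  6.5 -4.3] z 0.151 t 11.60
R 157.0 mm  yaw tcp 0.641 tool 0.663 swing~0.401  F tool [ 0.9  6.5 -3.8] z 0.151 t 12.02
R 156.8 mm  yaw tcp 0.740 tool 0.760 swing~0.500  F tool [ 1.   5.6 -4.6] z 0.151 t 12.43
```

```bash
python3 -m inch '[0,-0.31,0,-0.02, 0,-0.15,0,-0.01, 0,0.6,0,0.03, -0.03,0.93,0,0.06, -0.05,1.23,0,0.08]' >/dev/null
python3 -c "from h import *;report()"
python3 -m inch '[-0.05,1.23,0,0.08, -0.05,1.23,0,0.08, -0.05,1.23,0,0.08, -0.05,1.23,0,0.08, -0.05,1.23,0,0.08]' >/dev/null
python3 -m inch '[-0.05,1.23,0,0.08, -0.05,1.23,0,0.08, -0.05,1.23,0,0.08, -0.05,1.23,0,0.08, -0.05,1.23,0,0.08]' >/dev/null
python3 -c "from h import *;report()"
```

```text
R 156.7 mm  yaw tcp 0.612 tool 0.615 swing~0.372  F tool [-0.6 -2.6  1.8] z 0.151 t 12.85
R 157.6 mm  yaw tcp -0.178 tool -0.186 swing~-0.418  F tool [-0.7 -2.  -0.5] z 0.151 t 13.68
```

```bash
python3 -m inch '[-0.15,1.23,0,0.08, -0.1,1.23,0,0.08, -0.03,1.0,0,0.065, 0,0,0,0, 0,-0.6,0,-0.03]' >/dev/null
python3 -c "from h import *;report()"
python3 -m inch '[-0.02,-0.77,0,-0.05, -0.02,-0.77,0,-0.05, -0.02,-0.77,0,-0.05, 0,-0.31,0,-0.02, 0,-0.31,0,-0.02]' >/dev/null
python3 -c "from h import *;report()"
```

```text
R 155.8 mm  yaw tcp -0.366 tool -0.372 swing~-0.606  F tool [-0.9 -0.6 -0. ] z 0.151 t 14.10
R 156.3 mm  yaw tcp -0.172 tool -0.183 swing~-0.412  F tool [-0.8  1.8  0.7] z 0.151 t 14.52
```

```bash
python3 -m inch '[0,-0.2,0,-0.013, 0,-0.2,0,-0.013, 0,-0.2,0,-0.013, 0,-0.2,0,-0.013, 0,-0.2,0,-0.013]' >/dev/null
python3 -c "from h import *;report()"
python3 -m inch '[0,-0.08,0,-0.005, 0,-0.08,0,-0.005, 0,-0.08,0,-0.005, 0,-0.08,0,-0.005, 0,-0.08,0,-0.005]' >/dev/null
python3 -c "from h import *;report()"
```

```text
R 156.7 mm  yaw tcp -0.115 tool -0.119 swing~-0.355  F tool [-0.8  6.3  0.7] z 0.151 t 14.93
R 156.8 mm  yaw tcp -0.090 tool -0.094 swing~-0.330  F tool [-0.9  5.1 -0.7] z 0.151 t 15.35
```

```bash
cat >> h.py <<'E'
def ok(lim=7.3):
    import sys
    st=get_state(); q=st["orientation"]; f=R.from_quat([*q[1:],q[0]]).as_matrix().T@st["wrist_force"]
    report(); sys.exit(0 if abs(f[1])<lim else 1)
E
g(){ python3 -c "from h import *;ok()"; }
python3 -m inch '[0,-0.05,0,-0.003, 0,-0.05,0,-0.003, 0,-0.05,0,-0.003, 0,-0.05,0,-0.003, 0,-0.05,0,-0.004]' >/dev/null && g &&
python3 -m inch '[0,-0.05,0,-0.003, 0,-0.05,0,-0.003, 0,-0.05,0,-0.003, 0,-0.05,0,-0.003, 0,-0.05,0,-0.004]' >/dev/null && g &&
python3 -m inch '[0,-0.05,0,-0.003, 0,-0.05,0,-0.003, 0,-0.05,0,-0.003, 0,-0.05,0,-0.003, 0,-0.05,0,-0.004]' >/dev/null && g &&
python3 -m inch '[0,-0.05,0,-0.003, 0,-0.05,0,-0.003, 0,-0.05,0,-0.003, 0,-0.05,0,-0.003, 0,-0.05,0,-0.004]' >/dev/null && g &&
python3 -m inch '[0,-0.05,0,-0.003, 0,-0.05,0,-0.003, 0,-0.05,0,-0.003, 0,-0.05,0,-0.003, 0,-0.05,0,-0.004]' >/dev/null && g
```

```text
R 156.9 mm  yaw tcp -0.075 tool -0.078 swing~-0.315  F tool [ 0.6  6.3 -0.4] z 0.151 t 15.77
R 156.9 mm  yaw tcp -0.059 tool -0.062 swing~-0.299  F tool [-1.2  4.6 -1.1] z 0.151 t 16.18
R 157.0 mm  yaw tcp -0.043 tool -0.046 swing~-0.283  F tool [-1.1  5.1 -0.7] z 0.151 t 16.60
R 157.1 mm  yaw tcp -0.027 tool -0.030 swing~-0.267  F tool [-0.5  6.5 -0.6] z 0.151 t 17.02
R 157.2 mm  yaw tcp -0.011 tool -0.014 swing~-0.251  F tool [-0.7  6.6 -2. ] z 0.151 t 17.43
```

```bash
g(){ python3 -c "from h import *;ok(8)"; }
python3 -m inch '[0,-0.06,0,-0.004, 0,-0.06,0,-0.004, 0,-0.06,0,-0.004, 0,-0.06,0,-0.004, 0,-0.06,0,-0.004]' >/dev/null && g &&
python3 -m inch '[0,-0.06,0,-0.004, 0,-0.06,0,-0.004, 0,-0.06,0,-0.004, 0,-0.06,0,-0.004, 0,-0.06,0,-0.004]' >/dev/null && g &&
python3 -m inch '[0,-0.06,0,-0.004, 0,-0.06,0,-0.004, 0,-0.06,0,-0.004, 0,-0.06,0,-0.004, 0,-0.06,0,-0.004]' >/dev/null && g &&
python3 -m inch '[0,-0.06,0,-0.004, 0,-0.06,0,-0.004, 0,-0.06,0,-0.004, 0,-0.06,0,-0.004, 0,-0.06,0,-0.004]' >/dev/null && g &&
python3 -m inch '[0,-0.06,0,-0.004, 0,-0.06,0,-0.004, 0,-0.06,0,-0.004, 0,-0.06,0,-0.004, 0,-0.06,0,-0.004]' >/dev/null && g &&
python3 -m inch '[0,-0.06,0,-0.004, 0,-0.06,0,-0.004, 0,-0.06,0,-0.004, 0,-0.06,0,-0.004, 0,-0.06,0,-0.004]' >/dev/null && g &&
python3 -m inch '[0,-0.06,0,-0.004, 0,-0.06,0,-0.004, 0,-0.06,0,-0.004, 0,-0.06,0,-0.004, 0,-0.06,0,-0.004]' >/dev/null && g &&
python3 -m inch '[0,-0.06,0,-0.004, 0,-0.06,0,-0.004, 0,-0.06,0,-0.004, 0,-0.06,0,-0.004, 0,-0.06,0,-0.004]' >/dev/null && g &&
python3 -m inch '[0,-0.06,0,-0.004, 0,-0.06,0,-0.004, 0,-0.06,0,-0.004, 0,-0.06,0,-0.004, 0,-0.06,0,-0.004]' >/dev/null && g
```

```text
R 157.2 mm  yaw tcp 0.008 tool 0.006 swing~-0.232  F tool [-0.6  6.  -2.1] z 0.151 t 17.85
R 157.3 mm  yaw tcp 0.027 tool 0.026 swing~-0.213  F tool [-1.6  6.7 -2. ] z 0.151 t 18.27
R 157.4 mm  yaw tcp 0.046 tool 0.046 swing~-0.194  F tool [-0.2  5.  -2.2] z 0.151 t 18.68
R 157.4 mm  yaw tcp 0.065 tool 0.066 swing~-0.175  F tool [ 0.3  6.  -0.5] z 0.151 t 19.10
R 157.5 mm  yaw tcp 0.084 tool 0.086 swing~-0.156  F tool [-0.5  6.  -1.6] z 0.151 t 19.52
R 157.6 mm  yaw tcp 0.103 tool 0.106 swing~-0.137  F tool [-0.6  5.3 -2. ] z 0.151 t 19.93
R 157.6 mm  yaw tcp 0.122 tool 0.126 swing~-0.118  F tool [-0.8  6.6 -1.8] z 0.151 t 20.35
R 157.7 mm  yaw tcp 0.141 tool 0.146 swing~-0.099  F tool [-0.1  6.3 -2. ] z 0.151 t 20.77
R 157.7 mm  yaw tcp 0.160 tool 0.166 swing~-0.080  F tool [-0.6  6.3 -2.9] z 0.151 t 21.18
```

```bash
g(){ python3 -c "from h import *;ok(8)"; }
python3 -m inch '[-0.02,-0.06,0,-0.004, -0.02,-0.06,0,-0.004, -0.02,-0.06,0,-0.004, 0,-0.06,0,-0.004, 0,-0.06,0,-0.004]' >/dev/null && g &&
python3 -m inch '[0,-0.06,0,-0.004, 0,-0.06,0,-0.004, 0,-0.06,0,-0.004, 0,-0.06,0,-0.004, 0,-0.06,0,-0.004]' >/dev/null && g &&
python3 -m inch '[0,-0.06,0,-0.004, 0,-0.06,0,-0.004, 0,-0.06,0,-0.004, 0,-0.06,0,-0.004, 0,-0.06,0,-0.004]' >/dev/null && g &&
python3 -m inch '[0,-0.06,0,-0.004, 0,-0.06,0,-0.004, 0,-0.06,0,-0.004, 0,-0.06,0,-0.004, 0,-0.06,0,-0.004]' >/dev/null && g &&
python3 -m inch '[0,-0.06,0,-0.004, 0,-0.06,0,-0.004, 0,-0.06,0,-0.004, 0,-0.06,0,-0.004, 0,-0.06,0,-0.004]' >/dev/null && g &&
python3 -m inch '[0,-0.06,0,-0.004, 0,-0.06,0,-0.004, 0,-0.06,0,-0.004, 0,-0.06,0,-0.004, 0,-0.06,0,-0.004]' >/dev/null && g &&
python3 -m inch '[0,-0.06,0,-0.004, 0,-0.06,0,-0.004, 0,-0.06,0,-0.004, 0,-0.06,0,-0.004, 0,-0.06,0,-0.004]' >/dev/null && g &&
python3 -m inch '[0,-0.06,0,-0.004, 0,-0.06,0,-0.004, 0,-0.06,0,-0.004, 0,-0.06,0,-0.004, 0,-0.06,0,-0.004]' >/dev/null && g &&
python3 -m inch '[0,-0.06,0,-0.004, 0,-0.06,0,-0.004, 0,-0.06,0,-0.004, 0,-0.06,0,-0.004, 0,-0.06,0,-0.004]' >/dev/null && g &&
python3 -m inch '[0,-0.06,0,-0.004, 0,-0.06,0,-0.004, 0,-0.06,0,-0.004, 0,-0.06,0,-0.004, 0,-0.06,0,-0.004]' >/dev/null && g
```

```text
R 157.4 mm  yaw tcp 0.178 tool 0.186 swing~-0.062  F tool [ 1.3  6.6 -2.7] z 0.151 t 21.60
R 157.4 mm  yaw tcp 0.197 tool 0.206 swing~-0.043  F tool [ 0.6  5.8 -2.8] z 0.151 t 22.02
R 157.4 mm  yaw tcp 0.216 tool 0.226 swing~-0.024  F tool [ 0.7  5.6 -3. ] z 0.151 t 22.43
R 157.4 mm  yaw tcp 0.235 tool 0.246 swing~-0.005  F tool [ 0.3  5.9 -4.3] z 0.151 t 22.85
R 157.4 mm  yaw tcp 0.252 tool 0.266 swing~0.012  F tool [-0.4  7.2 -3.6] z 0.151 t 23.27
R 157.4 mm  yaw tcp 0.269 tool 0.287 swing~0.029  F tool [-0.3  8.7 -4.6] z 0.151 t 23.68
```

```bash
python3 -m inch '[0,0,0,0, 0,0,0,0, 0,0,0,0, 0,0,0,0, 0,0,0,0]' >/dev/null; python3 -c "from h import *;report()"
python3 -m inch '[0,-0.05,0,0, 0,-0.05,0,0, 0,-0.05,0,0, 0,0,0,0, 0,0,0,0]' >/dev/null ; python3 -c "from h import *;report()"
```

```text
R 157.4 mm  yaw tcp 0.269 tool 0.286 swing~0.029  F tool [-0.1  8.7 -4.4] z 0.151 t 24.10
R 157.5 mm  yaw tcp 0.277 tool 0.287 swing~0.037  F tool [-0.8  9.3 -4. ] z 0.151 t 24.52
```

```bash
g(){ python3 -c "from h import *;ok(12)"; }
python3 -m inch '[0,-0.05,0,0, 0,-0.05,0,0, 0,-0.05,0,0, 0,0,0,0, 0,0,0,0]' && g && 
python3 -m inch '[0,-0.05,0,0, 0,-0.05,0,0, 0,-0.05,0,0, 0,0,0,0, 0,0,0,0]' >/dev/null && g && 
python3 -m inch '[0,-0.05,0,0, 0,-0.05,0,0, 0,-0.05,0,0, 0,0,0,0, 0,0,0,0]' >/dev/null && g
```

```text
clock: 24.93
tcp_pos: [0.4377, -0.0412, 0.1512]
orientation: [-0.001, -0.143, 0.99, 0.002]
wrist_force: [-2.8, 9.9, 5.8]
finger_gap: 0.0264
grip_force: 5.1
R 157.6 mm  yaw tcp 0.284 tool 0.287 swing~0.044  F tool [-0.1 10.3 -5.7] z 0.151 t 24.93
R 157.8 mm  yaw tcp 0.292 tool 0.287 swing~0.052  F tool [ 1.4 11.6 -5.6] z 0.151 t 25.35
R 157.9 mm  yaw tcp 0.299 tool 0.287 swing~0.059  F tool [ 0.1 12.3 -6.7] z 0.151 t 25.77
```

```bash
g(){ python3 -c "from h import *;report()"; }
python3 -m inch '[0,-0.05,0,0, 0,-0.05,0,0, 0,0,0,0, 0,0,0,0, 0,0,0,0]'>/dev/null ; g
python3 -m inch '[0,0,0,0, 0,0,0,0, 0,0,0,0, 0,0,0,0, 0,0,0,0]' >/dev/null ; g
python3 - <<'E'
from h import *
j=eyes.read_camera("scene")
cv2.imwrite("pics/s5.png",cv2.resize(j[130:220,300:420],(800,600),interpolation=3)[:,:,::-1])
E
```

```text
R 157.9 mm  yaw tcp 0.304 tool 0.287 swing~0.064  F tool [ 0.9 13.  -8.1] z 0.151 t 26.18
R 158.0 mm  yaw tcp 0.304 tool 0.287 swing~0.064  F tool [-0.4 12.1 -7.1] z 0.151 t 26.60
```

View pics/s5.png

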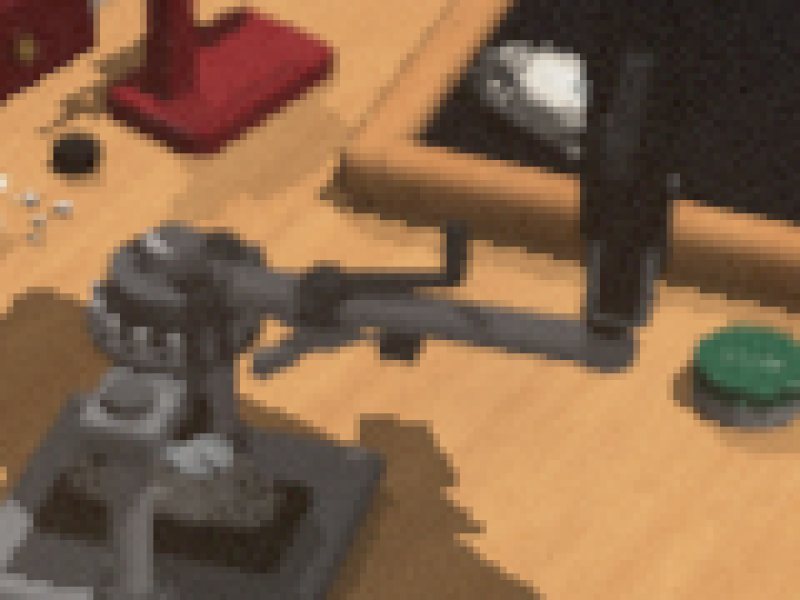

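The crop shows the handle straight, the peg at (455,250) on the far (loosening) side, and the fingers around the knob. The static force has risen to 12–13 N, well above the 6 N that drives the screw, so it is on the stop. I hold there, then release.

```bash
g(){ python3 -c "from h import *;report()"; }
python3 -m inch '[0,-0.05,0,0, 0,-0.05,0,0, 0,0,0,0, 0,0,0,0, 0,0,0,0]'>/dev/null ; g
python3 -m inch '[0,0,0,0, 0,0,0,0, 0,0,0,0, 0,0,0,0, 0,0,0,0]' >/dev/null ; g
python3 -m inch '[0,0,0,0, 0,0,0,0, 0,0,0,0, 0,0,0,0, 0,0,0,0]' >/dev/null ; g
```

```text
R 158.0 mm  yaw tcp 0.309 tool 0.287 swing~0.069  F tool [ 0.1 14.1 -7.5] z 0.151 t 27.07
R 158.0 mm  yaw tcp 0.309 tool 0.287 swing~0.069  F tool [ 0.4 13.7 -7.5] z 0.151 t 27.48
R 158.0 mm  yaw tcp 0.309 tool 0.287 swing~0.069  F tool [ 0.6 13.7 -7.1] z 0.151 t 27.90
```

```bash
g(){ python3 -c "from h import *;report()"; }
python3 -m inch '[0,0.25,0,0, 0,0.25,0,0, 0,0.25,0,0, 0,0.25,0,0, 0,0,0,0]'>/dev/null ; g
python3 -m inch '[0,0.15,0,0, 0,0.15,0,0, 0,0.15,0,0, 0,0,0,0, 0,0,0,0]'>/dev/null ; g
```

```text
R 157.2 mm  yaw tcp 0.262 tool 0.286 swing~0.022  F tool [ 0.4  6.6 -3.7] z 0.151 t 28.32
R 156.8 mm  yaw tcp 0.240 tool 0.284 swing~-0.000  F tool [ 0.1  3.  -1.4] z 0.151 t 28.73
```

```bash
g(){ python3 -c "from h import *;report()"; }
python3 -m inch '[0,0.15,0,0, 0,0.15,0,0, 0,0.15,0,0, 0,0.1,0,0, 0,0,0,0]'>/dev/null ; g
python3 -m inch '[0,0,0,0, 0,0,0,0, 0,0,0,0, 0,0,0,0, 0,0,0,0]' 0.2 20; g
```

```text
R 157.2 mm  yaw tcp 0.204 tool 0.284 swing~-0.036  F tool [-0.7 -0.6 -0.1] z 0.151 t 29.15
clock: 29.57
tcp_pos: [0.4352, -0.0289, 0.1513]
orientation: [0.0, -0.142, 0.99, -0.0]
wrist_force: [-0.4, -0.2, -0.7]
finger_gap: 0.0516
grip_force: 0.0
R 157.1 mm  yaw tcp 0.205 tool 0.284 swing~-0.035  F tool [ 0.4 -0.1  0.7] z 0.151 t 29.57
```

```bash
python3 -m inch '[0,0,-1,0, 0,0,-2,0, 0,0,-3,0, 0,0,-3,0, 0,0,-1,0]'
python3 -m inch '[2,-2,0,0, 2,-3,0,0, 0,-3,0,0, 0,-3,0,0, 0,-3,0,0]' >/dev/null
python3 -m inch '[0,0,0,0, 0,0,0,0, 0,0,0,0, 0,0,0,0, 0,0,0,0]'
python3 - <<'E'
from h import *
j=eyes.read_camera("scene"); k=eyes.read_camera("top")
cv2.imwrite("pics/s6.png",np.hstack([cv2.resize(j[140:220,310:410],(400,320),interpolation=3),cv2.resize(k[140:250,300:420],(400,320),interpolation=3)])[:,:,::-1])
E
```

```text
clock: 29.98
tcp_pos: [0.4367, -0.0293, 0.2552]
orientation: [0.003, -0.142, 0.99, -0.001]
wrist_force: [1.7, -0.2, 1.4]
finger_gap: 0.051
grip_force: 0.0
clock: 30.82
tcp_pos: [0.4357, -0.1734, 0.2513]
orientation: [-0.0, -0.142, 0.99, 0.0]
wrist_force: [-0.8, 0.4, -0.1]
finger_gap: 0.0512
grip_force: 0.0
```

View pics/s6.png

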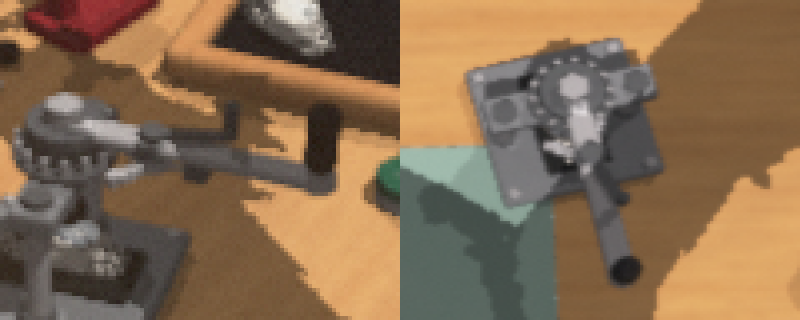

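The peg and lever tail stand on the right (loosening) side of the handle, at about (622,198) in the top crop. The handle is at rest and the gripper is clear, so I hand in.

```bash
python3 -c "
from workcell import env
print(env.hand_in())"
```

```text
the job is handed in; nothing more can be done
None
```

I handed the job in after about 31 s, but no verdict came back: the lever is on the loosening side, the screw is backed out to what I judge by force to be its stop, the handle was leaned on it at about 13.7 N for about a second, and the gripper is clear.

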